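# Free the sagging bolt and hold the bottle-cage gate ajar

## Robot

A 7-joint arm with a two-finger parallel gripper is mounted at the origin on the work surface. World frame = base frame: x ahead of the robot, y to its left, z up, the work surface at z = 0. Lengths are in m, angles in rad, forces in N, time in s.
With the tool pointing down it reaches from about 0.425 to 0.875 m from the base axis. Payload 4.7 kg.
Tool frame: the origin (TCP) lies at the very end of the fingers, on their centre line; the grasp point (between the pads) lies 19 mm behind it; z points along the fingers, y is the line along which they close (so a half turn about z gives the same grasp; the last joint's range is limited). The gripper opens to 87 mm and grips with 3 to 60 N. Pads are 19 mm wide; open, the fingers measure 117 mm over their backs; the gripper's body (75 mm by 190 mm) begins 51 mm behind the grasp point.
Start: joints at [-1.137, 0.321, -0.07, 1.45, 0.023, 1.371, -0.057], TCP at [0.265, 0.594, 0.223] pointing down, gripper open.
Joint ranges: [-2.86, 2.86], [-0.3, 2.09], [-1.38, 1.24], [0.06, 2.45], [-1.56, 4.7], [0.09, 2.05], [-2.69, 2.69]. Speed limits (rad/s): [2.57, 2.57, 3.14, 3.14, 3.14, 3.14, 3.14].

## Interface

Orientations are given as a rotation vector (axis times angle).
In Python, from bench import get_state, get_image, get_calibration, close_job gives the robot as it stands.
- The arm moves only by the shell command python3 -m crank 'ROWS' [FORCE]. ROWS is JSON, a list of rows, each a list of 5 numbers: the opening, from 0 (shut) to 1 (fully open), then the shift along the world's x, y, z in units of 0.2 m (1.0 is 0.2 m), then the turn about the world's z in units of 2 pi rad (1.0 is 2 pi rad). A call has 1 to 5 rows; each row is the pose to reach, as a shift and turn from the pose commanded when the call began, turning the shorter way round; what a row does not reach only later rows make up. A row lasts 1/8 s, in which the tool goes at most 62.5 mm and 10.7 degrees, less where a joint would pass 70% of its speed; a pose out of reach is approached as far as the arm can. A call with a number of a shift or a turn outside -1 to 1 is refused whole. A call with a gripper value outside its range is refused whole. The fingers move at their own pace and stop on an object; FORCE is the grip in N (left out, the last holds). Time passes only in rows, so rows that repeat a pose let the fingers close. It gives the time, the measured TCP pose, the force, the opening and the grip force at its end, in the units of the state.
- get_state(): the state, without advancing time (a new reading comes with each control period).
- get_image(name): name is "scene" or "top"; returns the picture (400x640x3 uint8, red, green, blue); there is no depth.
- get_calibration(name): a dict with "fovy" (degrees; the focal length in pixels is half the picture's height over the tangent of half this angle, whatever the lens; pixels are square), "cx", "cy" (the principal point, pixels), "R" (3x3) and "t" (3): a world point X has camera coordinates R X + t. Camera axes: x right, y down, z forward; pixel columns grow to the right and rows downward; lengths in m; the calibration is good to about 2 mm. A picture is of the moment at which its call begins. get_calibration takes no time and is no camera call.
- close_job(): hands the job in; it is judged then, once.
The state is a dict: "time": time; "joint_positions": joint angles; "qd": joint speeds; "joint_torque": joint torques, N m; "position": TCP position; "tool_rot": TCP orientation; "ft_force": force on the tool from outside, world axes, zero at the start; "torque": the same for the moment, N m; "grip_width": opening from 0.0 (shut) to 1.0 (fully open); "grip_force": force on a finger pad.
Only numpy, scipy, OpenCV 4.12 (cv2) and the standard library are available. Lean on these libraries where they do the work, as an engineer would, in place of code of your own. Each camera call takes 0.05 s, during which the arm holds its last target. There are 200 camera calls.

## Task

The low bottle cage on the lab bench is shut by a barrel bolt on top of its gate; the bolt has sagged, so its turned-down nose is hooked behind the bent-up lip of the keeper. Take the bolt's upright handle, lift the bolt over the lip while drawing it right back towards the hinge without forcing it against the lip, then pull the gate ajar towards the robot to about 25 degrees. Finish while still gripping the handle and holding the gate still there, as its spring would shut it, and leave the bottles, tip box and beaker where they stand.

Things in the scene. Friction and masses are not known exactly. Their poses are not given: they have to be found in the camera images.
- cage: Fixed steel-framed bottle cage, open top, clear panels, 375 mm wide, 130 mm high. Origin on the bench in the plane of the shut gate; x points into the cage, away from the robot, y along the shut gate from keeper post (y = -142 mm) to hinge (y = +180), z up. The gate fills y = -115 to 180 mm at x = 0, 20 mm thick, top rail 130 mm high. Place and yaw vary; keeper, gate and bolt go with it.
- handle (a point): Centre of the bolt handle's grip: upright black bar 16 mm thick, from 24 mm below to 21 mm above this point, topped by a cap 22 mm wide; a 10 mm stem joins it to the rod, 58 mm below. 210 mm above the bench when sagged. The guide loops of the rod, 45 mm and more beside it, are 182 mm high; nothing else is higher. Moves with bolt and gate. Axes: x across the gate, y along it to the hinge, z up.
- nose (a point): Centre of the underside of the bolt's turned-down nose, 8 mm long along the rod, 12 mm wide, 11 mm below the rod's underside, 122 mm from the handle's axis on the keeper's side. Same axes as the handle.
- bolt: The steel barrel bolt (rod 12 mm thick, nose and handle in one piece, 0.25 kg or so). Origin on the rod's axis right under the handle; axes as the handle's.
- lip: Inboard end of the keeper, bent up and leaning to the post; origin at its foot on the 130 mm high post. 14 mm high, 12 mm long along the bolt. The sagged nose hangs 5 mm above the post, so the bolt must rise 9 mm or more to pass over. The keeper's cheek on its robot side, 45 mm high, keeps the gate shut while the nose is behind it (a low one, 8 mm, is on the cage side).
- bolt_draw (a joint): How far the bolt is drawn, m: 0 pushed fully in, 0.055 fully drawn towards the hinge (along +y of the gate). Starts between 0 and 0.010. Unlifted, the nose meets the lip at about 0.015; the nose is out of the keeper from 0.036 on. Slides with about 2 N friction, no spring.
- bolt_rise (a joint): How far the bolt is lifted in its worn guide loops, m: 0 sagged (it falls back there by its weight), 0.020 the most.
- gate (a joint): Opening angle of the gate, rad: 0 shut, 1.4 the most; the free edge swings towards -x of the cage (towards the robot) about the upright hinge (clockwise seen from above). A spring shuts it: about 0.24 N m when shut, 0.6 N m at 25 degrees. With the bolt in the keeper it moves 0.02 rad at most.
- gate_hinge (a point): Point on the gate's upright hinge axis, 130 mm above the bench. The handle is 210 mm from this axis at bolt_draw 0, and 155 mm at 0.055.
- gate_edge (a point): Top corner of the gate's free stile, in the middle of its thickness, 295 mm from the hinge axis.
- bottle_a_mid (a point): Centre of an amber bottle, 64 mm across, 115 mm high, loose inside the cage; leave it.
- bottle_b_mid (a point): Centre of a white jar, 72 mm across, 95 mm high, loose inside the cage; leave it.
- tip_box_mid (a point): Centre of a blue pipette-tip box 87 x 122 x 65 mm with clear lid, loose on the bench beside the cage on the keeper's side; leave it.
- beaker_mid (a point): Centre of a glass beaker 70 mm across, 85 mm high, loose on the bench beside the cage on the hinge's side; leave it.

How it is judged:
By the outcome, as a careful person would: the job done as asked, in the order asked, and still so for the second after the job is handed in, while the arm keeps its last pose, push and grip.
It also fails if it takes over 37 s, if anything falls off the work surface, if the arm or the gripper's body presses on something with over 40 N, if the wrist force passes 120 N, or if a joint passes its speed limit or range.

## Working session

There is one attempt and no reset: what is moved stays moved. The work goes in short steps, Python scripts to look and compute and a shell command to move; the robot and the scene stay as the last step left them, time stands still between calls to the robot, and variables do not carry over. Pictures are saved under pics/ and viewed, at most 10 in all, crops included, and the job is handed in when it is done.

```bash
mkdir -p pics
python3 - <<'E'
from bench import *
import cv2
for n in("scene","top"):
    cv2.imwrite(f"pics/{n}0.png",get_image(n)[:,:,::-1]); print(n,get_calibration(n))
print(get_state())
E
```

```text
scene {'fovy': 42.275698323446676, 'cx': 319.4074157680835, 'cy': 208.86483477610113, 'R': array([[-0.16433356,  0.98635821, -0.00959017],
       [ 0.77686236,  0.12342683, -0.61745502],
       [-0.60784814, -0.10891882, -0.78654773]]), 't': array([ 0.02699663, -0.39756699,  1.76308784])}
top {'fovy': 50.98939469295486, 'cx': 316.10913496504855, 'cy': 195.10298621066667, 'R': array([[-0.00788352, -0.99996515,  0.00274724],
       [-0.99718206,  0.00765655, -0.07462783],
       [ 0.0746042 , -0.00332782, -0.99720767]]), 't': array([0.07236933, 0.6017789 , 1.15157985])}
{'time': 0.1, 'joint_positions': array([-1.13688593,  0.32177963, -0.07008137,  1.45152488,  0.02262731,
        1.37080494, -0.05688878]), 'qd': array([ 7.15521821e-06, -1.09109745e-03, -1.08360305e-04, -2.98183969e-03,
       -7.75880341e-04,  2.14641752e-03, -6.17873128e-04]), 'joint_torque': array([-5.25681917e-04, -4.92573667e+01, -4.06126454e-01, -3.13400352e+01,
       -6.42372994e-02,  3.94366554e-02,  6.22797097e-05]), 'position': array([0.26478902, 0.59309044, 0.22156502]), 'tool_rot': array([-6.54491424e-01, -3.07241158e+00,  2.69054963e-03]), 'ft_force': array([ 0.12206204, -0.28720567,  0.0597484 ]), 'torque': array([ 0.00334839, -0.03133056, -0.00060926]), 'grip_force': 0.0, 'grip_width': 0.9990024760435835}
```

View pics/scene0.png

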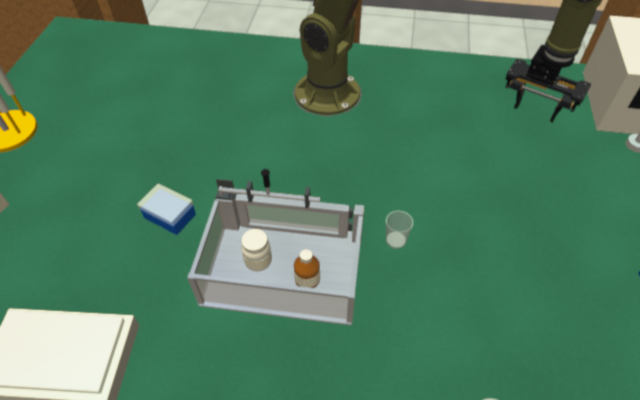

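View pics/top0.png

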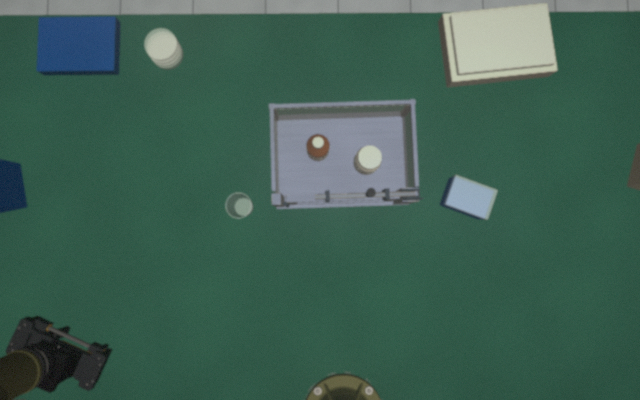

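The scene view shows the handle cap near (266,173). In the top view it is near (371,192), and the gate rail runs from about (275,206) to (420,200). I'll zoom in to refine these.

```bash
cat > h.py <<'E'
import numpy as np, cv2
from bench import *
def ray(n,u,v):
    c=get_calibration(n); f=200/np.tan(np.radians(c["fovy"]/2))
    R=np.array(c["R"]); o=-R.T@c["t"]; d=R.T@np.array([(u-c["cx"])/f,(v-c["cy"])/f,1]); return o,d
def plane(n,u,v,z):
    o,d=ray(n,u,v); return o+d*(z-o[2])/d[2]
def tri(a,b):
    (o1,d1),(o2,d2)=ray("scene",*a),ray("top",*b)
    s=np.linalg.lstsq(np.c_[d1,-d2],o2-o1,rcond=None)[0]
    p,q=o1+d1*s[0],o2+d2*s[1]; return (p+q)/2,np.linalg.norm(p-q)
def proj(n,X):
    c=get_calibration(n); f=200/np.tan(np.radians(c["fovy"]/2)); p=np.array(c["R"])@X+c["t"]; return f*p[0]/p[2]+c["cx"],f*p[1]/p[2]+c["cy"]
E
python3 - <<'E'
from h import *
print(tri((266,174),(371,192)))
for u,v in((270,104),(415,100),(420,202),(272,207)): print(plane("top",u,v,.13))
a=cv2.imread("pics/scene0.png")[150:230,190:370]; b=cv2.imread("pics/top0.png")[170:220,260:440]
cv2.imwrite("pics/crop0.png",np.vstack([cv2.resize(a,None,fx=4,fy=4,interpolation=2),cv2.resize(b,None,fx=4,fy=4,interpolation=2)]))
E
```

```text
(array([ 0.59304522, -0.05704669,  0.22553657]), np.float64(0.003503480592322954))
[0.83115742 0.18528056 0.13      ]
[ 0.83905679 -0.1897636   0.13      ]
[ 0.57467682 -0.19573565  0.13      ]
[0.56488121 0.18012614 0.13      ]
```

View pics/crop0.png

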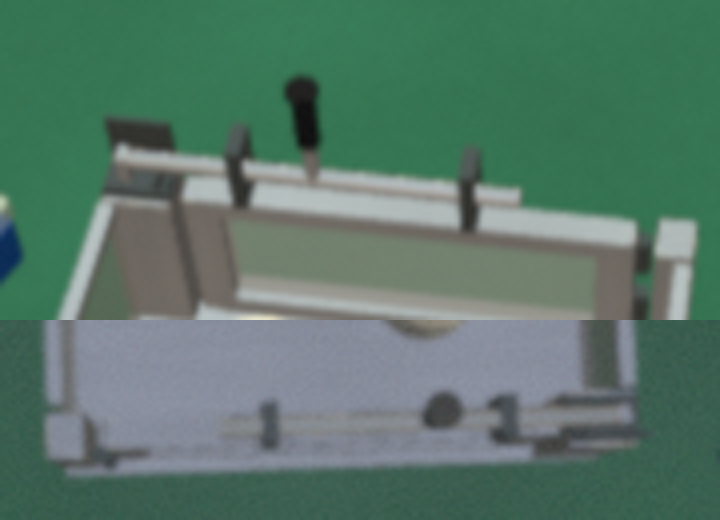

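Run:
```python
from h import *
print(tri((265.2,172.5),(370.75,192.5)), plane("top",370.75,192.5,.231))
T=lambda x,y:(260+x/4,170+(y-320)/4); S=lambda x,y:(190+x/4,150+y/4)
r=[plane("top",*T(*p),.152) for p in((222,428),(630,412))]
s=[plane("scene",*S(*p),.152) for p in((119,155),(518,196))]
for a in(r,s): d=a[0]-a[1]; print(a,np.arctan2(-d[0],d[1])if d[1]>0 else np.arctan2(d[0],-d[1]))
f=[plane("top",*T(*p),.13) for p in((70,472),(535,458))]; d=f[0]-f[1]; print(f,np.arctan2(-d[0],d[1]))
print(plane("top",*T(88,455),.13))
from scipy.spatial.transform import Rotation as R
print(R.from_rotvec(get_state()["tool_rot"]).as_matrix())
```

```text
(array([ 0.59184802, -0.05741225,  0.22927858]), np.float64(0.0005555412443617822)) [ 0.59176009 -0.0574576   0.231     ]
[array([0.58790516, 0.06967031, 0.152     ]), array([ 0.59594189, -0.1845624 ,  0.152     ])] 0.03160115641563066
[array([ 0.59615919, -0.18064146,  0.152     ]), array([0.5896864 , 0.07258512, 0.152     ])] 0.02555568955718353
[array([0.56223599, 0.16618637, 0.13      ]), array([ 0.56883598, -0.12887981,  0.13      ])] 0.022364121039027796
[0.57293653 0.15476069 0.13      ]
[[-9.13182869e-01  4.07549623e-01 -5.94322206e-04]
 [ 4.07550038e-01  9.13181431e-01 -1.62482022e-03]
 [-1.19470863e-04 -1.72597402e-03 -9.99998503e-01]]
```

```bash
python3 -m crank '[[0.5,0.1,-0.2,0.3,0.02],[0.5,0.25,-0.5,0.4,0.04],[0.5,0.4,-0.75,0.4,0.06],[0.5,0.5,-1,0.4,0.07],[0.5,0.5,-1,0.4,0.07]]' 30; python3 -m crank '[[0.5,0.12,-0.25,0,0],[0.5,0.25,-0.5,0,0],[0.5,0.4,-0.75,0,0],[0.5,0.5,-1,0,0],[0.5,0.5,-1,0,0]]'; python3 -m crank '[[0.5,0.12,-0.25,0,0],[0.5,0.25,-0.5,0,0],[0.5,0.4,-0.75,0,0],[0.5,0.5,-1,0,0],[0.5,0.5,-1,0,0]]'
```

```text
time: 0.72
position: [0.3685, 0.3884, 0.3031]
tool_rot: [-0.017, 3.14, -0.002]
ft_force: [-0.1, 0.5, 0.4]
grip_width: 0.542
grip_force: 0.0
time: 1.35
position: [0.4666, 0.1894, 0.3024]
tool_rot: [-0.019, 3.141, -0.002]
ft_force: [-0.5, 1.0, -0.2]
grip_width: 0.496
grip_force: 0.0
time: 1.98
position: [0.5657, -0.0102, 0.302]
tool_rot: [0.021, -3.141, 0.003]
ft_force: [-0.5, 0.5, -0.2]
grip_width: 0.499
grip_force: 0.0
```

```bash
python3 -m crank '[[0.5,0.13,-0.235,0,0.002],[0.5,0.13,-0.235,-0.15,0.002],[0.5,0.13,-0.235,-0.15,0.002]]'
python3 - <<'E'
from h import *
a=get_image("scene")[100:220,190:370,::-1]; b=get_image("top")[150:220,260:440,::-1]
cv2.imwrite("pics/crop1.png",np.vstack([cv2.resize(x,None,fx=3,fy=3,interpolation=2) for x in(a,b)]))
s=get_state(); print(s["position"], proj("scene",s["position"]))
E
```

```text
time: 2.35
position: [0.5897, -0.0506, 0.2698]
tool_rot: [0.055, -3.136, -0.002]
ft_force: [-0.9, 0.6, 0.4]
grip_width: 0.5
grip_force: 0.0
[ 0.59100123 -0.0507501   0.27269671] (np.float64(266.2454595424344), np.float64(159.9089154052387))
```

View pics/crop1.png

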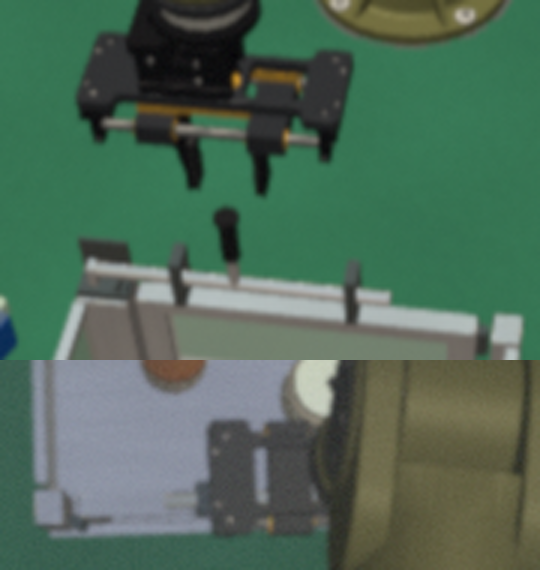

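The fingers straddle the cap: tips at crop (194,185) and (262,192), cap at (227,217). I'll let the arm settle, then descend.

```bash
python3 -m crank '[[0.5,0,0,0,0],[0.5,0,0,0,0]]'; python3 -m crank '[[0.5,0,-0.02,-0.15,0],[0.5,0,-0.02,-0.3,0],[0.5,0,-0.02,-0.3,0]]'
```

```text
time: 2.7
position: [0.5913, -0.0527, 0.2736]
tool_rot: [-0.053, 3.139, 0.001]
ft_force: [0.1, -0.0, 0.1]
grip_width: 0.497
grip_force: 0.0
time: 3.08
position: [0.5895, -0.057, 0.2109]
tool_rot: [0.051, -3.137, -0.0]
ft_force: [0.1, 0.1, 0.5]
grip_width: 0.502
grip_force: 0.0
```

```bash
python3 -m crank '[[0.5,0.01,0,-0.1,0],[0.5,0.01,0,-0.1,0],[0.35,0.01,0,-0.1,0],[0.2,0.01,0,-0.1,0],[0,0.01,0,-0.1,0]]' 30;python3 -m crank '[[0,0,0,0,0],[0,0,0,0,0],[0,0,0,0,0]]'
python3 - <<'E'
from h import *
a=get_image("scene")[100:220,190:370,::-1]
cv2.imwrite("pics/crop2.png",cv2.resize(a,None,fx=4,fy=4,interpolation=2))
s=get_state(); print(s["position"],s["ft_force"],s["grip_force"])
E
```

```text
time: 3.7
position: [0.5933, -0.0571, 0.1932]
tool_rot: [-0.051, 3.14, 0.001]
ft_force: [0.3, 0.9, 1.9]
grip_width: 0.246
grip_force: 7.1
time: 4.08
position: [0.5933, -0.0571, 0.1931]
tool_rot: [-0.052, 3.14, 0.001]
ft_force: [-0.2, 1.9, 4.0]
grip_width: 0.23
grip_force: 30.0
[ 0.59326486 -0.05712435  0.19309452] [0.25807582 1.79367998 3.45425703] 30.000343322753906
```

View pics/crop2.png

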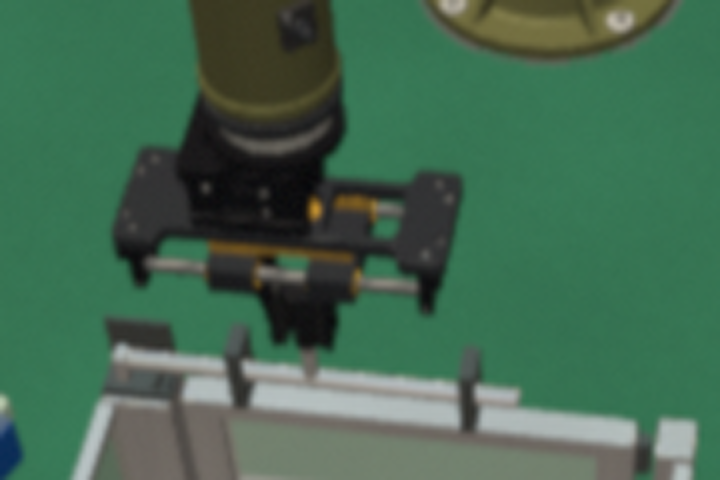

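The fingers have closed on the handle with 30 N, and the bolt still sits in the keeper. I'll lift it in stages and watch the force.

```bash
python3 -m crank '[[0,0,0,0.02,0],[0,0,0,0.02,0]]'; python3 -m crank '[[0,0,0,0.025,0],[0,0,0,0.05,0],[0,0,0,0.05,0]]';  python3 - <<'E'
from h import *
a=get_image("scene")[130:210,190:320,::-1]
cv2.imwrite("pics/crop3.png",cv2.resize(a,None,fx=6,fy=6,interpolation=2))
s=get_state(); print(s["position"],s["ft_force"],s["torque"],s["grip_width"])
E
```

```text
time: 4.38
position: [0.5929, -0.0571, 0.1962]
tool_rot: [0.052, -3.141, -0.0]
ft_force: [0.8, 0.6, -1.7]
grip_width: 0.225
grip_force: 30.0
time: 4.75
position: [0.5931, -0.0573, 0.2072]
tool_rot: [-0.052, 3.141, 0.001]
ft_force: [-0.1, 2.3, -2.0]
grip_width: 0.227
grip_force: 30.0
[ 0.59306452 -0.05730948  0.20691388] [ 2.21130248  1.3967332  -2.81881789] [ 0.44122817 -0.20362649 -0.04814235] 0.22756376950827079
```

View pics/crop3.png

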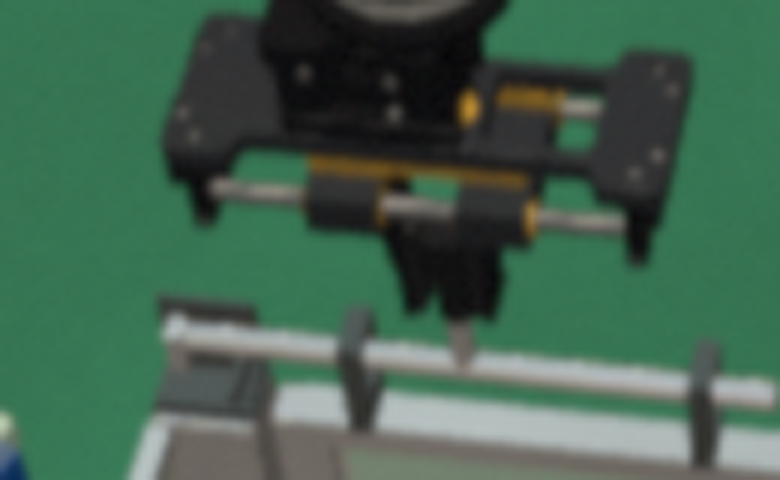

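The bolt has risen about 14 mm and the nose at (177,355) is clear of the lip. Now I'll draw it towards the hinge.

```bash
python3 -m crank '[[0,-0.001,0.04,0,0],[0,-0.002,0.08,0,0],[0,-0.003,0.12,0,0],[0,-0.003,0.12,0,0]]';python3 -m crank '[[0,-0.001,0.04,0,0],[0,-0.003,0.09,0,0],[0,-0.003,0.11,0,0],[0,-0.003,0.11,0,0]]'
```

```text
time: 5.3
position: [0.5924, -0.0316, 0.2065]
tool_rot: [0.054, -3.141, -0.002]
ft_force: [1.0, 1.4, -3.2]
grip_width: 0.225
grip_force: 30.0
time: 5.8
position: [0.5918, -0.0099, 0.2065]
tool_rot: [0.053, -3.141, -0.002]
ft_force: [2.2, 1.7, -2.1]
grip_width: 0.231
grip_force: 30.0
```

```bash
python3 -m crank '[[0,0,0.015,0,0],[0,0,0.015,0,0]]';python3 -m crank '[[0,0,0.01,0,0],[0,0,0.01,0,0]]';python3 -m crank '[[0,0,0.01,0,0],[0,0,0.01,0,0]]'
python3 - <<'E'
from h import *
a=get_image("scene")[130:210,190:320,::-1]
cv2.imwrite("pics/crop4.png",cv2.resize(a,None,fx=6,fy=6,interpolation=2))
s=get_state(); print(s["position"],s["ft_force"],s["torque"],s["grip_width"])
E
```

```text
time: 6.05
position: [0.5918, -0.0084, 0.2066]
tool_rot: [-0.051, 3.141, 0.0]
ft_force: [1.7, -0.5, -2.6]
grip_width: 0.225
grip_force: 30.0
time: 6.3
position: [0.5917, -0.0065, 0.2066]
tool_rot: [0.051, -3.141, -0.0]
ft_force: [2.0, -0.9, -2.5]
grip_width: 0.227
grip_force: 30.0
time: 6.55
position: [0.5917, -0.0042, 0.2066]
tool_rot: [0.052, -3.141, -0.0]
ft_force: [1.8, -1.2, -2.1]
grip_width: 0.227
grip_force: 30.0
[ 0.5917072  -0.00419454  0.20658907] [ 0.25295384 -1.24464578 -2.00516041] [-0.19460576 -0.17656013 -0.00716224] 0.2233782399619057
```

View pics/crop4.png

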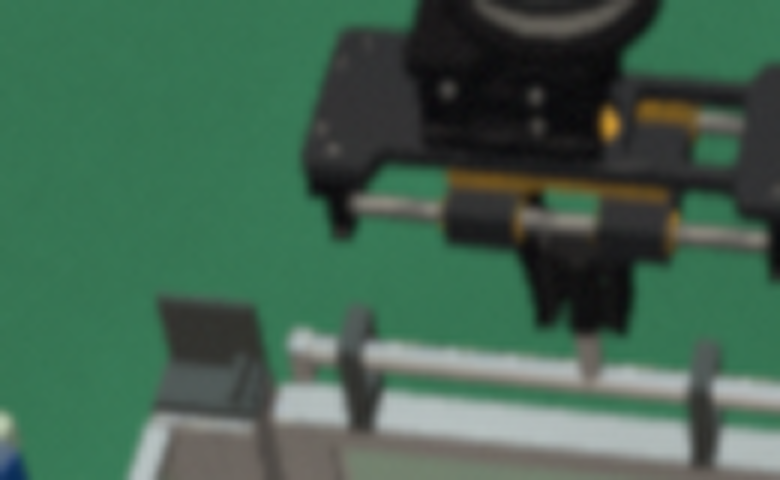

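The nose at (305,370) is now past the keeper, and the bolt is drawn about 53–55 mm. Next I'll work out the gate arc.

Run:
```python
import numpy as np
y=.027; r=.156; Y=lambda a:np.array([-np.sin(a),np.cos(a)])
for t in(4,8,12,16,20,25):
    print(t,np.round(r*(Y(y)-Y(y-np.radians(t)))/.2,3),round(-t/360,4))
```

```text
4 [-0.054  0.   ] -0.0111
8 [-0.109  0.005] -0.0222
12 [-0.163  0.013] -0.0333
16 [-0.216  0.024] -0.0444
20 [-0.268  0.04 ] -0.0556
25 [-0.331  0.064] -0.0694
```

```bash
python3 -m crank '[[0,-0.027,0,0,-0.0056],[0,-0.054,0,0,-0.011],[0,-0.082,0.002,0,-0.0167],[0,-0.109,0.005,0,-0.022],[0,-0.109,0.005,0,-0.022]]' 40
```

```text
time: 7.22
position: [0.5698, -0.0032, 0.2068]
tool_rot: [0.165, 3.137, 0.001]
ft_force: [2.4, -1.4, -2.3]
grip_width: 0.218
grip_force: 40.0
```

```bash
python3 -m crank '[[0,-0.054,0.008,0,-0.011],[0,-0.107,0.019,0,-0.022],[0,-0.159,0.035,0,-0.0334],[0,-0.191,0.046,0,-0.04],[0,-0.222,0.059,0,-0.0472]]'; python3 -m crank '[[0,0,0,0,0],[0,0,0,0,0],[0,0,0,0,0]]'
python3 - <<'E'
from h import *
a=get_image("scene")[110:240,190:370,::-1];b=get_image("top")[165:230,260:440,::-1]
cv2.imwrite("pics/crop5.png",np.vstack([cv2.resize(x,None,fx=3,fy=3,interpolation=2) for x in(a,b)]))
s=get_state(); print(s["position"],s["ft_force"],s["torque"],s["grip_width"])
E
```

```text
time: 7.85
position: [0.5261, 0.0083, 0.2069]
tool_rot: [0.629, 3.076, 0.0]
ft_force: [4.8, -2.4, -3.0]
grip_width: 0.225
grip_force: 40.0
time: 8.22
position: [0.5261, 0.0083, 0.2068]
tool_rot: [0.627, 3.078, 0.0]
ft_force: [2.8, -1.0, -2.6]
grip_width: 0.218
grip_force: 40.0
[0.52600632 0.00828033 0.20668555] [ 3.73563803 -1.36433043 -1.91132356] [-0.23889692 -0.64084723 -0.00249321] 0.22137095917469643
```

View pics/crop5.png

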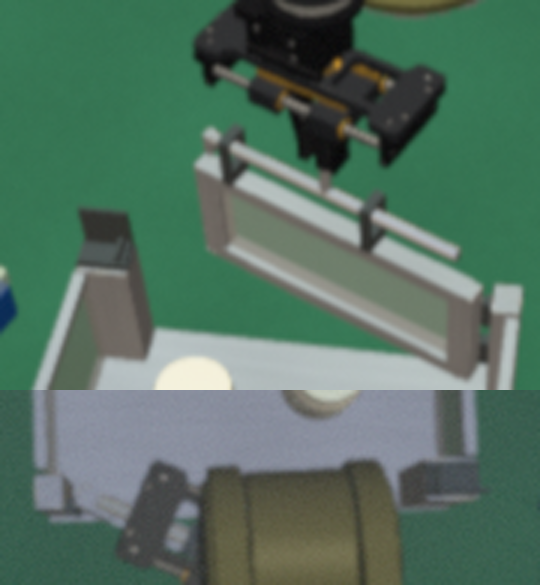

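The gate is ajar. I'll check the angle from the rod ends at crop (211,137) and (458,252), and from the gate's top edge between (198,163) and (482,295).

Run:
```python
from h import *
for P,z in((((211,137),(458,252)),.166),(((198,170),(470,298)),.13)):
    a,b=[plane("scene",190+x/3,110+y/3,z) for x,y in P]; d=b-a
    print(a,b,np.linalg.norm(d),np.degrees(np.arctan2(d[0],d[1]))+np.degrees(.027))
s=get_state(); print(s["time"],s["position"],s["ft_force"],abs(s["qd"]).max())
```

```text
[ 0.48103826 -0.10205513  0.166     ] [0.57643714 0.12809237 0.166     ] 0.2491361465015902 24.061575261976866
[ 0.48895053 -0.11566807  0.13      ] [0.59410243 0.14148855 0.13      ] 0.2778244885994892 23.786746028965887
8.325 [0.52600632 0.00828033 0.20668555] [ 3.73563803 -1.36433043 -1.91132356] 0.0020050221966413564
```

```bash
python3 -c "
from bench import *
print(close_job())"
```

```text
the job is handed in; nothing more can be done
None
```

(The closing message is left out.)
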